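Oil the pliers at the pump dispenser

ROBOT

A 6-joint arm with a two-finger parallel gripper is mounted at the origin on the work surface; the furniture and walls round the work are solid. World frame = base frame: x ahead of the robot, y to its left, z up, the work surface at z = 0. Lengths are in mm, angles in rad, forces in N, time in s.
With the tool pointing down it reaches from about 275 to 1000 mm from the base axis. Payload 8.4 kg.
Tool frame: the origin (TCP) lies midway between the tips of the shut fingers; the grasp point (between the pads) lies 19 mm behind it; z points along the fingers, y is the line along which they close (so a half turn about z gives the same grasp; the last joint's range is limited). The gripper opens to 85 mm and grips with 20 to 120 N. Pads are 22 mm wide; open, the fingers measure 114 mm over their backs; the gripper's body (76 mm by 85 mm) begins 54 mm behind the grasp point. The pads swing forward as they close: fully open they stand 13 mm farther back than shut.
Start: joints at [-1.142, 0.353, 1.633, -0, 1.155, -0.002], TCP at [260.998, -567.898, 231.281] pointing down, gripper open.
Joint ranges: [-2.63, 2.63], [-0.92, 2.1], [0.06, 2.66], [-1.3, 4.44], [0, 2.69], [-3.02, 3.02]. Speed limits (rad/s): [2.22, 2.22, 2.79, 3.14, 3.14, 3.14].

INTERFACE

Orientations are given as [roll, pitch, yaw] about the fixed x, y, z axes, in that order (R = Rz(yaw) Ry(pitch) Rx(roll)).
In Python, from rig import monitor, imaging, r gives the robot as it stands.
- The arm moves only by the tool drive_tool, never from a script. Its argument "plan" is a list of rows, each an object of numbers: "x", "y", "z": the shift along the tool's x, y, z in units of 50 mm (1.0 is 50 mm); "ax", "ay", "az": the turn, a rotation vector about the tool's x, y, z in units of 6 degrees (1.0 is 6 degrees); "hand": the finger opening in mm, from 0 to 85.4. In form: [{"x": .., "y": .., "z": .., "ax": .., "ay": .., "az": .., "hand": ..}, ...]. A call has 1 to 8 rows; each row is the pose to reach, as a shift and turn from the pose commanded when the call began, along the tool's axes at that moment; what a row does not reach only later rows make up. A row lasts 1/10 s, in which the tool goes at most 50 mm and 8.59 degrees, less where a joint would pass 70% of its speed; a pose out of reach is approached as far as the arm can. A call with a gripper value outside its range is refused whole. The fingers move at their own pace and stop on an object; "grip_force" is the grip in N (left out, the last holds). Time passes only in rows, so rows that repeat a pose let the fingers close. It gives the time, the measured TCP pose, the force, the opening and the grip force at its end, in the units of the state.
- monitor.sense(): the state, without advancing time (a new reading comes with each control period).
- imaging.grab_frame(name): name is "scene" or "top"; returns the picture (384x512x3 uint8, red, green, blue); there is no depth.
- imaging.camera_info(name): a dict with "mtx" (3x3 intrinsics, pixels), "dist" ([k1, k2, p1, p2, k3] as OpenCV has them; the pictures are not rectified), "R" (3x3) and "t" (3): a world point X has camera coordinates R X + t. Camera axes: x right, y down, z forward; pixel columns grow to the right and rows downward; lengths in mm; the calibration is good to about 2 mm. A picture is of the moment at which its call begins. camera_info takes no time and is no camera call.
- r.sign_off(): hands the job in; it is judged then, once.
The state is a dict: "clock": time; "qpos": joint angles; "qvel": joint speeds; "joint_efforts": joint torques, N m; "eef_pos": TCP position; "tcp_rot": TCP orientation; "contact_force": force on the tool from outside, world axes, zero at the start; "wrist_torque": the same for the moment, N m; "opening": opening from 0.0 (shut) to 1.0 (fully open); "grasp_force": force on a finger pad.
Only numpy, scipy, OpenCV 4.12 (cv2) and the standard library are available. Lean on these libraries where they do the work, as an engineer would, in place of code of your own. Each camera call takes 0.05 s, during which the arm holds its last target. There are 200 camera calls.

TASK

Oil the joint of the pliers: lay them flat on the drip board of the oil dispenser with their pivot straight under the tip of the spout, let go of them, then press the pump head fully down and let it spring back up. Do not work the pump before the pliers lie in place, and leave the pliers lying there and the battery pack, the tin and the black tape where they are.

Things in the scene. Friction and masses are not known exactly. Their poses are not given: they have to be found in the camera images.
- pliers: Red-handled combination pliers lying flat on the bench, 174 long, 65 wide over the open handles, 12 thick. Origin: middle of the underside. x points along the tool to the jaws (tips at x = +87, handle ends at x = -87), z up. The handles spread towards their ends: width over their outsides 51 at x = 0, 59 at -12, 65 (widest) at -34, 61 at -60. The jaws are 22 wide together.
- pliers_pivot (a point): Top of the round pivot (rivet, 15 mm across) of the pliers: 36 mm ahead of the pliers' origin along its x, 12 mm above their underside.
- oil_stand: Oil dispenser, fixed to the bench: flat dark drip board 290 x 170 x 10 mm, on it a white bottle (60 across, foot cup 70 across) with a black pump head. Origin: centre of the board's underside; x points along the board to the bottle (axis at x = +95), z up. The spout runs from the pump head to -x, 195 to 205 mm over the bench. Clear board: x -145 to +60, y -85 to +85.
- pump_head (a joint): Travel of the sprung pump head in m: 0 up (at rest), 0.014 fully down. It goes straight down, with the spout; it takes 5 N to start and about 11 N to hold fully down.
- pump_top (a point): Centre of the flat top of the black pump head (44 mm across), on the bottle's axis, 209 mm over the bench when up.
- spout_tip (a point): Lower end of the brass tip of the spout (13 mm across), 105 mm in front of the bottle's axis (board x = -10), 168 mm over the bench when the pump is up.
- battery: Bystander: loose black tool battery pack, 105 x 73 x 55. Origin: centre of its underside.
- black_tape: Bystander: loose roll of black tape lying flat, 64 across, 19 high. Origin: centre of its underside.
- tin: Bystander: loose round tin, 86 across, 40 high. Origin: centre of its underside.

How it is judged:
By the outcome, as a careful person would: the job done as asked, in the order asked, and still so for the second after the job is handed in, with the robot touching nothing.
It also fails if it takes over 54 s, if anything falls off the work surface, if the arm or the gripper's body presses on something with over 40 N, if the wrist force passes 120 N, or if a joint passes its speed limit or range.

## Working session

There is one attempt and no reset: what is moved stays moved. The work goes in short steps, Python scripts to look and compute and a tool call to move; the robot and the scene stay as the last step left them, time stands still between calls to the robot, and variables do not carry over. Pictures are saved under pics/ and viewed, at most 10 in all, crops included, and the job is handed in when it is done.

Besides the shell and the picture viewer there is one more tool, called after "Request:" as name(argument=value, ...) on one line, values as JSON. drive_tool: Moves the arm, as the interface text tells. Its arguments: {"type":"object","properties":{"plan":{"type":"array","items":{"type":"object","properties":{"x":{"type":"number"},"y":{"type":"number"},"z":{"type":"number"},"ax":{"type":"number"},"ay":{"type":"number"},"az":{"type":"number"},"hand":{"type":"number"}}}},"grip_force":{"type":"number"}},"required":["plan"]}

```bash
mkdir -p pics; cat > h.py <<'E'
import numpy as np,cv2
from rig import monitor,imaging,r
def save(n,f):
    im=imaging.grab_frame(n); cv2.imwrite(f,cv2.cvtColor(im,cv2.COLOR_RGB2BGR)); return im
def ray(n,u,v,z):
    c=imaging.camera_info(n);K=np.array(c['mtx'],float);R=np.array(c['R']);t=np.array(c['t']).ravel()
    p=cv2.undistortPoints(np.array([[[u,v]]],float),K,np.array(c['dist'],float))[0,0]
    d=R.T@np.array([p[0],p[1],1]);o=-R.T@t
    return o+d*(z-o[2])/d[2]
def proj(n,P):
    c=imaging.camera_info(n)
    return cv2.projectPoints(np.array(P,float).reshape(-1,3),cv2.Rodrigues(np.array(c['R'],float))[0],np.array(c['t'],float).reshape(3),np.array(c['mtx'],float),np.array(c['dist'],float))[0].reshape(-1,2)
E
python3 - <<'E'
from h import *
a=save('top','pics/top0.png');b=save('scene','pics/sc0.png')
s=monitor.sense();print(s)
for n in('top','scene'):
    c=imaging.camera_info(n);print(n,-np.array(c['R']).T@np.array(c['t']).ravel(),np.array(c['mtx'])[0,0])
E
```

```text
{'clock': 0.1, 'qpos': array([-1.14240227e+00,  3.53605058e-01,  1.63406375e+00,  1.85853584e-05,
        1.15520839e+00, -2.41956327e-03]), 'qvel': array([-0.00059793, -0.0024389 , -0.00204176,  0.00116495, -0.00084756,
        0.00020297]), 'joint_efforts': array([ 6.08104783e-04, -6.06357908e+01, -3.42818213e+01, -1.00345937e-05,
        3.85900377e-03, -3.17928834e-05]), 'eef_pos': array([ 260.82014127, -567.49899859,  230.61870955]), 'tcp_rot': array([-3.14030815e+00, -2.01016910e-05,  4.30806094e-01]), 'contact_force': array([-0.33545575, -0.03851486,  0.37394225]), 'wrist_torque': array([-0.02971745,  0.02645374, -0.01297736]), 'grasp_force': 0.0, 'opening': 1.0007078195759975}
top [ 426.6106394  -156.17056327 1278.68804533] 416.1219442306215
scene [112.54488708 706.04121158 844.31027769] 394.8246590397673
```

View pics/top0.png

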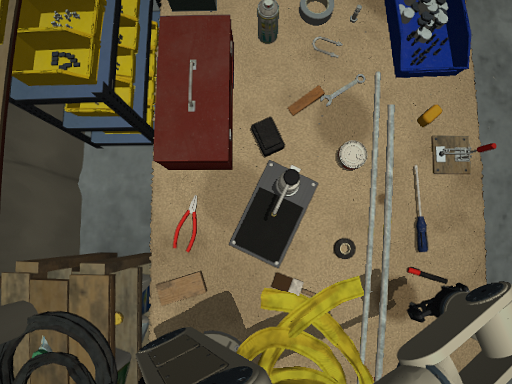

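View pics/sc0.png

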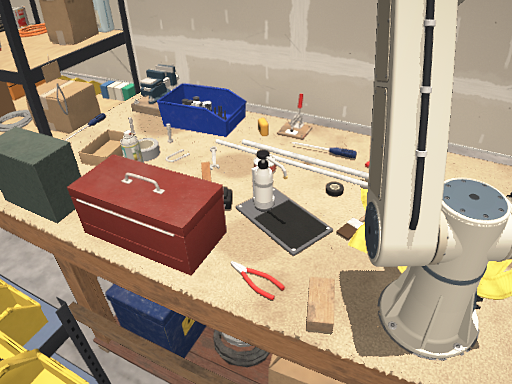

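The top view shows the pliers with jaws at about (195,197) and handle ends at (175,247) and (192,250). The board's corners are at about (267,160), (318,183), (281,265) and (230,243), and the pump head is at (291,174). The scene view shows the pliers and board with nothing in front of them.

```bash
python3 - <<'E'
from h import *
im=cv2.imread('pics/top0.png')
c=im[150:275,160:330];cv2.imwrite('pics/c1.png',cv2.resize(c,None,fx=4.7,fy=4.7,interpolation=cv2.INTER_CUBIC))
# red mask pliers
h=cv2.cvtColor(im,cv2.COLOR_BGR2HSV)
m=(((h[...,0]<8)|(h[...,0]>172))&(h[...,1]>140)&(h[...,2]>80));m[:185]=0;m[260:]=0;m[:,:165]=0;m[:,215:]=0
ys,xs=np.nonzero(m);P=np.array([ray('top',x,y,8)[:2] for x,y in zip(xs,ys)])
print(len(P),P.min(0),P.max(0),P.mean(0))
for n,p in dict(tip=(195.5,196)).items(): print(n,ray('top',*p,6))
for p in [(267,160),(318,183),(281,265),(230,243)]: print(ray('top',*p,10))
print(ray('top',291,174,209))
E
```

```text
308 [370.22257183  46.92382431] [495.24900087 117.36414735] [433.53885517  78.0278821 ]
tip [538.52574678  50.05732569   6.        ]
[ 649.50452628 -170.46908876   10.        ]
[ 577.64545521 -327.22532608   10.        ]
[ 328.47154361 -211.8369777    10.        ]
[394.92765836 -57.51775929  10.        ]
[ 577.60371967 -230.4353998   209.        ]
```

View pics/c1.png

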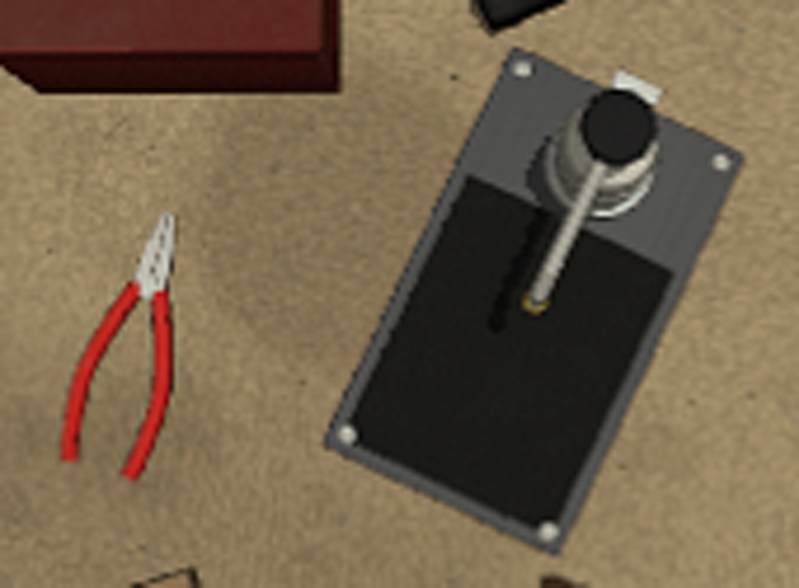

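```bash
cat >> h.py <<'E'
def crop(x,y,z): return ray('top',(x+.5)/4.7-.5+160,(y+.5)/4.7-.5+150,z)
E
python3 - <<'E'
from h import *
# board fit
W=np.array([crop(*p,10)[:2] for p in[(517,47),(744,157),(558,551),(325,444)]])
L=np.array([[145,85],[145,-85],[-145,-85],[-145,85]],float)
c=W.mean(0);Z=(W-c)@np.array([1,1j]);l=L@np.array([1,1j]);k=(Z*l.conj()).sum()/(abs(l)**2).sum()
print('board',c,abs(k),np.angle(k));u=k/abs(k);
f=lambda x:(c+x*np.array([u.real,u.imag])).round(1)
print('spout pred',f(-10),'seen',crop(535,304,170),' pump',f(95),crop(618,128,209))
tip=crop(168,213,6)[:2];a=crop(69,460,8)[:2];b=crop(131,478,8)[:2];m=(a+b)/2
print('pl',tip,a,b,np.linalg.norm(tip-m),np.linalg.norm(a-b))
d=tip-m;d/=np.linalg.norm(d);yaw=np.arctan2(d[1],d[0]);print('yaw',yaw,'org',(tip+m)/2,'pivot',(tip+m)/2+36*d)
print('pivot crop',(proj('top',[*((tip+m)/2+36*d),12])-[160,150])*4.7)
print([proj('top',[*f(x),10]) for x in(-145,145)])
E
```

```text
board [ 485.74669506 -190.73846281] 0.9804505654344577 -0.44818692763918844
spout pred [ 476.7 -186.4] seen [ 474.90153856 -185.35729246  170.        ]  pump [ 571.4 -231.9] [ 570.16250711 -230.61104642  209.        ]
pl [541.84974708  50.56839573] [380.6699222  113.12401058] [369.29571279  72.357441  ] 172.11356022403822 42.323584851107285
yaw -0.24754670679418053 org [458.41628229  71.65456076] pivot [493.31887484  62.83361789]
pivot crop [[144.92258061 284.6426099 ]]
[array([[253.20537794, 256.21235384]]), array([[293.99360397, 170.55713053]])]
```

Request:
drive_tool(plan=[{"x":8.34,"y":-10.44,"z":2.0,"az":6.47,"hand":85},{"x":8.34,"y":-10.44,"z":2.0,"az":6.47,"hand":85},{"x":8.34,"y":-10.44,"z":2.0,"az":6.47,"hand":85},{"x":8.34,"y":-10.44,"z":2.0,"az":6.47,"hand":85},{"x":8.34,"y":-10.44,"z":2.0,"az":6.47,"hand":85},{"x":8.34,"y":-10.44,"z":2.0,"az":6.47,"hand":85},{"x":8.34,"y":-10.44,"z":2.0,"az":6.47,"hand":85},{"x":8.34,"y":-10.44,"z":2.0,"az":6.47,"hand":85}])

```text
invalid input
```

Request:
drive_tool(plan=[{"x":0.6,"y":-0.75,"z":0.1,"az":0.4,"hand":85},{"x":1.2,"y":-1.5,"z":0.2,"az":0.8,"hand":85},{"x":1.8,"y":-2.25,"z":0.3,"az":1.2,"hand":85},{"x":2.4,"y":-3.0,"z":0.4,"az":1.6,"hand":85},{"x":3.0,"y":-3.75,"z":0.5,"az":2.0,"hand":85},{"x":3.6,"y":-4.5,"z":0.6,"az":2.4,"hand":85},{"x":4.2,"y":-5.25,"z":0.7,"az":2.8,"hand":85},{"x":4.8,"y":-6.0,"z":0.8,"az":3.2,"hand":85}])

```text
invalid input
```

Request:
drive_tool(plan=[{"x":0.6,"y":-0.75,"z":0.1,"ax":0,"ay":0,"az":0.4,"hand":85},{"x":1.2,"y":-1.5,"z":0.2,"ax":0,"ay":0,"az":0.8,"hand":85},{"x":1.8,"y":-2.25,"z":0.3,"ax":0,"ay":0,"az":1.2,"hand":85},{"x":2.4,"y":-3.0,"z":0.4,"ax":0,"ay":0,"az":1.6,"hand":85},{"x":3.0,"y":-3.75,"z":0.5,"ax":0,"ay":0,"az":2.0,"hand":85},{"x":3.6,"y":-4.5,"z":0.6,"ax":0,"ay":0,"az":2.4,"hand":85},{"x":4.2,"y":-5.25,"z":0.7,"ax":0,"ay":0,"az":2.8,"hand":85},{"x":4.8,"y":-6.0,"z":0.8,"ax":0,"ay":0,"az":3.2,"hand":85}])

```text
clock: 0.9
eef_pos: [353.7, -193.3, 191.1]
tcp_rot: [3.142, -0.0, 0.093]
contact_force: [1.3, -0.4, 0.3]
opening: 1.0
grasp_force: 0.0
```

Request:
drive_tool(plan=[{"x":1.88,"y":-5.36,"z":1.8,"ax":0,"ay":0,"az":3.28,"hand":85},{"x":1.88,"y":-5.36,"z":1.8,"ax":0,"ay":0,"az":3.28,"hand":85},{"x":1.88,"y":-5.36,"z":1.8,"ax":0,"ay":0,"az":3.28,"hand":85},{"x":1.88,"y":-5.36,"z":1.8,"ax":0,"ay":0,"az":3.28,"hand":85},{"x":1.88,"y":-5.36,"z":1.8,"ax":0,"ay":0,"az":3.28,"hand":85},{"x":1.88,"y":-5.36,"z":1.8,"ax":0,"ay":0,"az":3.28,"hand":85},{"x":1.88,"y":-5.36,"z":1.8,"ax":0,"ay":0,"az":3.28,"hand":85},{"x":1.88,"y":-5.36,"z":1.8,"ax":0,"ay":0,"az":3.28,"hand":85}])

```text
clock: 1.7
eef_pos: [421.6, 82.6, 100.4]
tcp_rot: [3.141, 0.001, -0.244]
contact_force: [-0.3, 0.1, 0.7]
opening: 0.995
grasp_force: 0.0
```

```bash
python3 - <<'E'
from h import *
a=save('top','pics/t1.png');b=save('scene','pics/s1.png')
A=cv2.imread('pics/t1.png')[170:270,140:240];B=cv2.imread('pics/s1.png')[210:310,190:310]
A=cv2.resize(A,(400,400),interpolation=2);B=cv2.resize(B,(400,400),interpolation=2)
cv2.imwrite('pics/c2.png',np.hstack([A,B]));print(monitor.sense()['qpos'])
E
```

```text
[ 1.85675063e-01  2.41056679e-01  2.15172817e+00 -3.01220102e-04
  7.49875891e-01  2.00309177e+00]
```

View pics/c2.png

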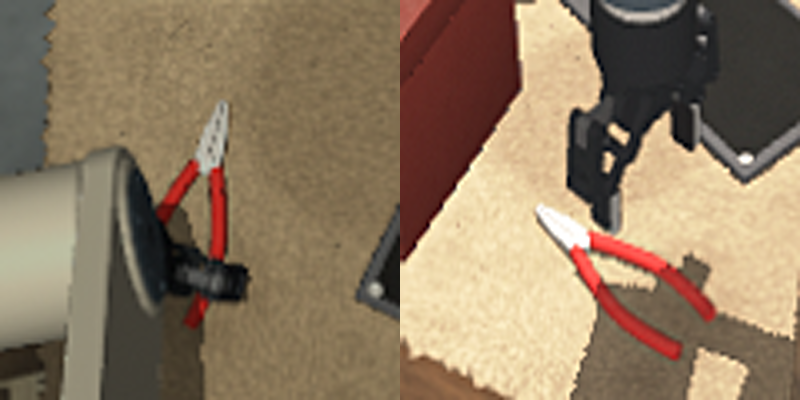

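The left crop (top view) shows the gripper straddling the handles behind the jaws. The right crop (scene view) shows the fingers level and in line with the pliers. I'll go down now.

Request:
drive_tool(plan=[{"x":0,"y":0,"z":0.8,"ax":0,"ay":0,"az":0,"hand":85},{"x":0,"y":0,"z":1.4,"ax":0,"ay":0,"az":0,"hand":85},{"x":0,"y":0,"z":1.7,"ax":0,"ay":0,"az":0,"hand":85},{"x":0,"y":0,"z":1.8,"ax":0,"ay":0,"az":0,"hand":85},{"x":0,"y":0,"z":1.9,"ax":0,"ay":0,"az":0,"hand":85},{"x":0,"y":0,"z":2.0,"ax":0,"ay":0,"az":0,"hand":85},{"x":0,"y":0,"z":2.08,"ax":0,"ay":0,"az":0,"hand":85},{"x":0,"y":0,"z":2.08,"ax":0,"ay":0,"az":0,"hand":85}])

```text
clock: 2.6
eef_pos: [421.9, 80.6, -2.6]
tcp_rot: [-3.141, -0.0, -0.248]
contact_force: [-1.0, -0.1, -0.5]
opening: 0.994
grasp_force: 0.0
```

Request:
drive_tool(plan=[{"x":0,"y":0,"z":0,"ax":0,"ay":0,"az":0,"hand":68},{"x":0,"y":0,"z":0,"ax":0,"ay":0,"az":0,"hand":60},{"x":0,"y":0,"z":0,"ax":0,"ay":0,"az":0,"hand":55},{"x":0,"y":0,"z":0,"ax":0,"ay":0,"az":0,"hand":50},{"x":0,"y":0,"z":0,"ax":0,"ay":0,"az":0,"hand":50},{"x":0,"y":0,"z":0,"ax":0,"ay":0,"az":0,"hand":50}], grip_force=50)

```text
clock: 3.2
eef_pos: [422.1, 80.8, -1.9]
tcp_rot: [-3.141, -0.001, -0.248]
contact_force: [-3.1, -0.0, 12.4]
opening: 0.729
grasp_force: 51.1
```

```bash
python3 - <<'E'
from h import *
s=monitor.sense();print(s['opening']*85.4,s['grasp_force'],s['eef_pos'],s['contact_force'])
E
```

```text
62.2198542950913 51.0894035466481 [422.0998211   80.82401772  -1.85155771] [-3.08592283e+00 -2.07376571e-03  1.23569913e+01]
```

Request:
drive_tool(plan=[{"x":0,"y":0,"z":-0.2,"ax":0,"ay":0,"az":0,"hand":50},{"x":0,"y":0,"z":-0.6,"ax":0,"ay":0,"az":0,"hand":50},{"x":0,"y":0,"z":-1.0,"ax":0,"ay":0,"az":0,"hand":50},{"x":0,"y":0,"z":-1.4,"ax":0,"ay":0,"az":0,"hand":50},{"x":0,"y":0,"z":-1.4,"ax":0,"ay":0,"az":0,"hand":50}])

```text
clock: 3.7
eef_pos: [423.3, 81.0, 69.7]
tcp_rot: [-3.14, -0.004, -0.248]
contact_force: [-0.1, -0.2, -2.2]
opening: 0.722
grasp_force: 56.2
```

```bash
python3 - <<'E'
from h import *
s=monitor.sense();print(s['opening']*85.4,s['grasp_force'],s['eef_pos'],s['contact_force'])
a=save('top','pics/t2.png');b=save('scene','pics/s2.png')
A=cv2.imread('pics/t2.png')[160:260,150:250];B=cv2.imread('pics/s2.png')[180:280,200:300]
A=cv2.resize(A,(400,400),interpolation=2);B=cv2.resize(B,(400,400),interpolation=2)
cv2.imwrite('pics/c3.png',np.hstack([A,B]))
E
```

```text
61.687912241228624 56.20810417802545 [423.2816193   81.00103197  69.65010033] [-0.08867143 -0.21136741 -2.16923509]
```

View pics/c3.png

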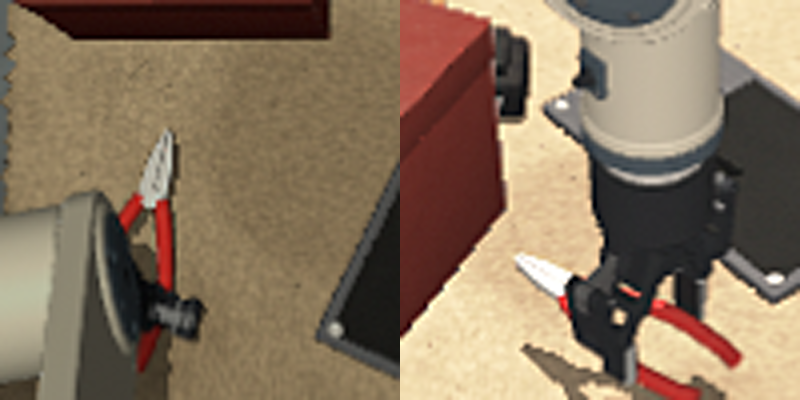

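```bash
python3 - <<'E'
from h import *
for z in (60,70,78,85): print(z,ray('top',150+168/4-.4,160+130/4-.4,z)[:2],ray('scene',200+118/4-.4,180+258/4-.4,z)[:2])
print(ray('top',150+152/4-.4,160+205/4-.4,78))
E
```

```text
60 [545.35273847  53.08443002] [553.81780272  36.68391848]
70 [544.37839479  51.36737868] [548.19154831  45.21826148]
78 [543.59891985  49.99373762] [543.69054479  52.04573588]
85 [542.91687928  48.79180168] [539.7521667   58.01977599]
[489.00086631  60.86557812  78.        ]
```

The pliers are held level. Triangulating the jaw tip, at crop (168,130) in the top view and (517,258) in the scene view, gives z ≈ 78. That puts the pivot about 73 mm ahead of the TCP.

Request:
drive_tool(plan=[{"x":0.05,"y":0.3,"z":0,"ax":0,"ay":0,"az":0.2,"hand":50},{"x":0.2,"y":0.9,"z":0,"ax":0,"ay":0,"az":0.5,"hand":50},{"x":0.4,"y":1.6,"z":0,"ax":0,"ay":0,"az":0.8,"hand":50},{"x":0.5,"y":2.3,"z":0,"ax":0,"ay":0,"az":1.1,"hand":50},{"x":0.6,"y":3.0,"z":0,"ax":0,"ay":0,"az":1.4,"hand":50},{"x":0.7,"y":3.7,"z":0,"ax":0,"ay":0,"az":1.7,"hand":50},{"x":0.85,"y":4.3,"z":0.2,"ax":0,"ay":0,"az":1.91,"hand":50},{"x":0.89,"y":4.63,"z":0.4,"ax":0,"ay":0,"az":1.91,"hand":50}])

```text
clock: 4.6
eef_pos: [407.9, -156.7, 46.4]
tcp_rot: [3.141, -0.0, -0.45]
contact_force: [0.5, 0.7, -2.2]
opening: 0.727
grasp_force: 56.2
```

Request:
drive_tool(plan=[{"x":0,"y":0,"z":0.2,"ax":0,"ay":0,"az":0,"hand":50},{"x":0,"y":0,"z":0.4,"ax":0,"ay":0,"az":0,"hand":50},{"x":0,"y":0,"z":0.4,"ax":0,"ay":0,"az":0,"hand":50}])

```text
clock: 4.9
eef_pos: [406.7, -153.4, 25.6]
tcp_rot: [3.141, 0.004, -0.447]
contact_force: [0.0, 0.9, -2.4]
opening: 0.727
grasp_force: 56.2
```

```bash
python3 - <<'E'
from h import *
s=monitor.sense();print(s['opening']*85.4,s['grasp_force'],s['eef_pos'],s['tcp_rot'],s['contact_force'])
a=save('top','pics/t3.png');b=save('scene','pics/s3.png')
A=cv2.imread('pics/t3.png')[160:260,225:325];B=cv2.imread('pics/s3.png')[150:250,235:335]
A=cv2.resize(A,(400,400),interpolation=2);B=cv2.resize(B,(400,400),interpolation=2)
cv2.imwrite('pics/c4.png',np.hstack([A,B]))
E
```

```text
62.07906999631759 56.204959396590084 [ 406.71889607 -153.44283287   25.62244755] [ 3.14141789  0.00360391 -0.44728862] [ 0.02458544  0.91259924 -2.38925935]
```

View pics/c4.png

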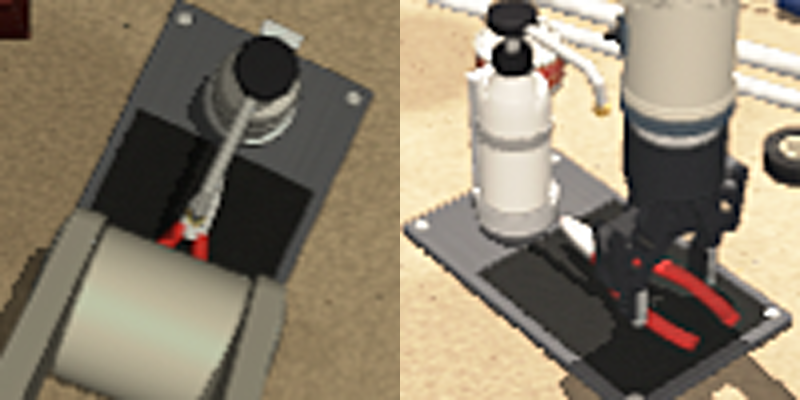

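The left crop (top view) shows the spout tip at (197,217), just ahead of the joint at about (195,225). The right crop (scene view) shows the pliers level above the board and the wrist clear of the spout. I'll move 3 mm forward and lower.

Request:
drive_tool(plan=[{"x":0.06,"y":0,"z":0.1,"ax":0,"ay":0,"az":0,"hand":50},{"x":0.06,"y":0,"z":0.2,"ax":0,"ay":0,"az":0,"hand":50},{"x":0.06,"y":0,"z":0.26,"ax":0,"ay":0,"az":0,"hand":50},{"x":0.06,"y":0,"z":0.3,"ax":0,"ay":0,"az":0,"hand":50},{"x":0.06,"y":0,"z":0.32,"ax":0,"ay":0,"az":0,"hand":50},{"x":0.06,"y":0,"z":0.32,"ax":0,"ay":0,"az":0,"hand":50}])

```text
clock: 5.6
eef_pos: [410.7, -156.0, 11.2]
tcp_rot: [3.142, 0.0, -0.448]
contact_force: [-0.1, -0.8, -1.7]
opening: 0.728
grasp_force: 56.2
```

Request:
drive_tool(plan=[{"x":0,"y":-0.02,"z":0.03,"ax":0,"ay":0,"az":0,"hand":50},{"x":0,"y":-0.02,"z":0.05,"ax":0,"ay":0,"az":0,"hand":50},{"x":0,"y":-0.02,"z":0.06,"ax":0,"ay":0,"az":0,"hand":50},{"x":0,"y":-0.02,"z":0.06,"ax":0,"ay":0,"az":0,"hand":50}])

```text
clock: 6.0
eef_pos: [411.3, -155.1, 8.4]
tcp_rot: [-3.142, -0.0, -0.448]
contact_force: [-0.6, 1.3, 0.4]
opening: 0.723
grasp_force: 56.4
```

Request:
drive_tool(plan=[{"x":-0.03,"y":0,"z":0,"ax":0,"ay":0,"az":0,"hand":50},{"x":-0.03,"y":0,"z":0,"ax":0,"ay":0,"az":0,"hand":50},{"x":-0.03,"y":0,"z":0,"ax":0,"ay":0,"az":0,"hand":64},{"x":-0.03,"y":0,"z":0,"ax":0,"ay":0,"az":0,"hand":70},{"x":-0.03,"y":0,"z":0,"ax":0,"ay":0,"az":0,"hand":85},{"x":-0.03,"y":0,"z":0,"ax":0,"ay":0,"az":0,"hand":85},{"x":-0.03,"y":0,"z":0,"ax":0,"ay":0,"az":0,"hand":85}])

```text
clock: 6.7
eef_pos: [409.9, -154.4, 8.3]
tcp_rot: [3.142, -0.0, -0.448]
contact_force: [-0.5, -0.7, -0.9]
opening: 0.996
grasp_force: 0.0
```

Request:
drive_tool(plan=[{"x":0,"y":0,"z":-0.2,"ax":0,"ay":0,"az":0,"hand":85},{"x":0,"y":0,"z":-0.6,"ax":0,"ay":0,"az":0,"hand":85},{"x":-0.3,"y":0,"z":-1.2,"ax":0,"ay":0,"az":0,"hand":85},{"x":-1.0,"y":0,"z":-1.9,"ax":0,"ay":0,"az":0,"hand":85},{"x":-1.5,"y":0,"z":-2.7,"ax":0,"ay":0,"az":0,"hand":85},{"x":-1.5,"y":0,"z":-3.6,"ax":0,"ay":0,"az":0,"hand":85},{"x":-1.5,"y":0,"z":-4.5,"ax":0,"ay":0,"az":0,"hand":85},{"x":-1.5,"y":0,"z":-4.8,"ax":0,"ay":0,"az":0,"hand":85}])

```text
clock: 7.5
eef_pos: [343.8, -122.4, 253.3]
tcp_rot: [-3.141, -0.007, -0.448]
contact_force: [-0.1, 0.5, -0.6]
opening: 0.998
grasp_force: 0.0
```

```bash
python3 - <<'E'
from h import *
s=monitor.sense();print(s['opening']*85.4,s['eef_pos'],s['tcp_rot'],s['contact_force'],s['qpos'])
a=save('top','pics/t4.png');b=save('scene','pics/s4.png')
A=cv2.imread('pics/t4.png')[160:260,225:325];B=cv2.imread('pics/s4.png')[150:250,235:335]
A=cv2.resize(A,(400,400),interpolation=2);B=cv2.resize(B,(400,400),interpolation=2)
cv2.imwrite('pics/c5.png',np.hstack([A,B]))
E
```

```text
85.19701748153382 [ 343.75129856 -122.44727461  253.30288674] [-3.14083116 -0.00739563 -0.44777031] [-0.05176656  0.52840041 -0.59279794] [-3.46314041e-01 -1.06344190e-01  2.11578522e+00  9.45975614e-06
  1.12471690e+00  1.67224573e+00]
```

View pics/c5.png

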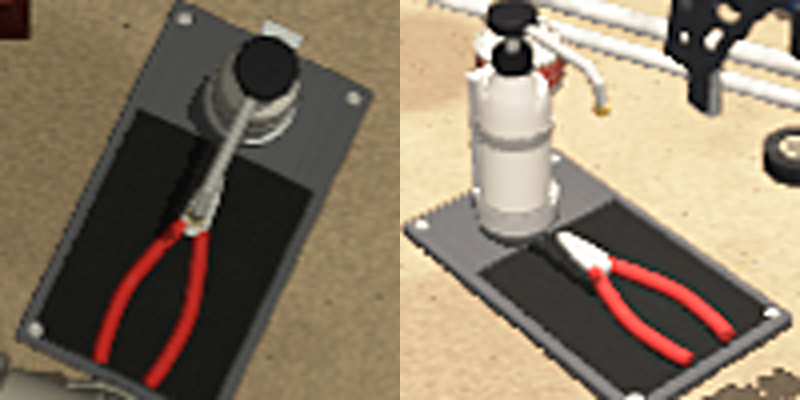

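```bash
python3 - <<'E'
from h import *
T=lambda x,y,z:ray('top',225+(x+.5)/4-.5,160+(y+.5)/4-.5,z)
S=lambda x,y,z:ray('scene',235+(x+.5)/4-.5,150+(y+.5)/4-.5,z)
a,b=T(101,361,18),T(151,383,18);a2,b2=S(288,358,18),S(330,336,18);tip=S(161,236,17)
print('top ends',a,b,'scene ends',a2,b2,'tip',tip)
for m in((a+b)/2,(a2+b2)/2):
    d=(tip-m)[:2];L=np.linalg.norm(d);d/=L;print(L,np.arctan2(d[1],d[0]),'pivot',tip[:2]-51*d)
print('spout top',[T(197,y,168)[:2] for y in(216,219)])
# spout tip in scene at crop (203,110)
print('spout scene',S(203,111,168)[:2], 'expected', proj('top',[475.5,-185.8,168]))
E
```

```text
top ends [ 374.52638418 -118.0666932    18.        ] [ 358.01982226 -155.63585855   18.        ] scene ends [ 376.41766802 -113.72861996   18.        ] [ 355.76791351 -149.18871563   18.        ] tip [ 521.89952776 -206.389427     17.        ]
170.45567891872057 -0.42021246199919216 pivot [ 475.33641116 -185.58375054]
172.88828175345927 -0.44826838629774757 pivot [ 475.9383816  -184.28573854]
spout top [array([ 476.7528575 , -186.58858713]), array([ 474.75179366, -186.5798534 ])]
spout scene [ 478.25061346 -185.65841321] expected [[273.58152789 214.09522812]]
```

The pliers lie flat on the board. The fitted pivot is (475.6,-185), against the spout at about (476,-186), so it is within 2 mm. Next is the pump, with the fingers shut.

Request:
drive_tool(plan=[{"x":0.5,"y":0,"z":0,"ax":0,"ay":0,"az":0,"hand":0},{"x":1.2,"y":0,"z":0,"ax":0,"ay":0,"az":0,"hand":0},{"x":2.0,"y":0,"z":0,"ax":0,"ay":0,"az":0,"hand":0},{"x":2.8,"y":0,"z":0,"ax":0,"ay":0,"az":0,"hand":0},{"x":3.6,"y":0,"z":0,"ax":0,"ay":0,"az":0,"hand":0},{"x":4.4,"y":0,"z":0,"ax":0,"ay":0,"az":0,"hand":0},{"x":4.9,"y":0,"z":0,"ax":0,"ay":0,"az":0,"hand":0},{"x":5.03,"y":0,"z":0,"ax":0,"ay":0,"az":0,"hand":0}], grip_force=40)

```text
clock: 8.4
eef_pos: [570.2, -231.5, 246.4]
tcp_rot: [3.141, 0.002, -0.448]
contact_force: [0.4, -0.7, -0.3]
opening: -0.005
grasp_force: 0.0
```

Request:
drive_tool(plan=[{"x":0,"y":0,"z":0.3,"ax":0,"ay":0,"az":0,"hand":0},{"x":0,"y":0,"z":0.5,"ax":0,"ay":0,"az":0,"hand":0},{"x":0,"y":0,"z":0.6,"ax":0,"ay":0,"az":0,"hand":0},{"x":0,"y":0,"z":0.6,"ax":0,"ay":0,"az":0,"hand":0},{"x":0,"y":0,"z":0.6,"ax":0,"ay":0,"az":0,"hand":0}])

```text
clock: 8.9
eef_pos: [568.6, -230.6, 218.5]
tcp_rot: [3.142, -0.0, -0.448]
contact_force: [-0.9, -0.3, 0.9]
opening: -0.001
grasp_force: 0.0
```

```bash
python3 - <<'E'
from h import *
s=monitor.sense();print(s['opening']*85.4,s['eef_pos'],s['tcp_rot'],s['contact_force'])
a=save('top','pics/t5.png');b=save('scene','pics/s5.png')
A=cv2.imread('pics/t5.png')[130:230,240:340];B=cv2.imread('pics/s5.png')[110:210,220:320]
A=cv2.resize(A,(400,400),interpolation=2);B=cv2.resize(B,(400,400),interpolation=2)
cv2.imwrite('pics/c6.png',np.hstack([A,B]))
E
```

```text
-0.07428927418346244 [ 568.60284381 -230.64325378  218.48871649] [ 3.14157480e+00 -5.42569126e-05 -4.47720597e-01] [-0.9476609  -0.30578804  0.89763722]
```

View pics/c6.png

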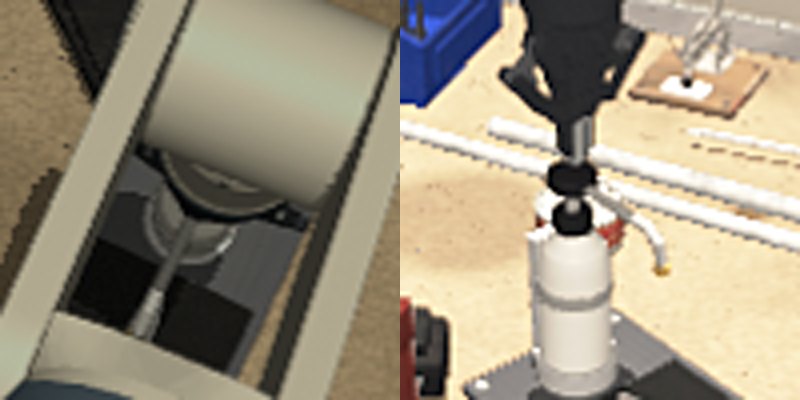

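The scene crop on the right shows the shut fingers just above the centre of the pump head, at about (575,165). I'll press down.

Request:
drive_tool(plan=[{"x":0.05,"y":0,"z":0.1,"ax":0,"ay":0,"az":0,"hand":0},{"x":0.05,"y":0,"z":0.2,"ax":0,"ay":0,"az":0,"hand":0},{"x":0.05,"y":0,"z":0.27,"ax":0,"ay":0,"az":0,"hand":0},{"x":0.05,"y":0,"z":0.34,"ax":0,"ay":0,"az":0,"hand":0},{"x":0.05,"y":0,"z":0.4,"ax":0,"ay":0,"az":0,"hand":0},{"x":0.05,"y":0,"z":0.42,"ax":0,"ay":0,"az":0,"hand":0},{"x":0.05,"y":0,"z":0.42,"ax":0,"ay":0,"az":0,"hand":0}])

```text
clock: 9.7
eef_pos: [571.9, -232.2, 198.0]
tcp_rot: [-3.142, -0.002, -0.448]
contact_force: [-0.7, 0.3, 8.9]
opening: -0.002
grasp_force: 4.4
```

Request:
drive_tool(plan=[{"x":0,"y":0,"z":0.03,"ax":0,"ay":0,"az":0,"hand":0},{"x":0,"y":0,"z":0.06,"ax":0,"ay":0,"az":0,"hand":0},{"x":0,"y":0,"z":0.08,"ax":0,"ay":0,"az":0,"hand":0},{"x":0,"y":0,"z":0.08,"ax":0,"ay":0,"az":0,"hand":0}])

```text
clock: 10.1
eef_pos: [571.9, -232.2, 195.0]
tcp_rot: [-3.141, -0.002, -0.448]
contact_force: [-3.6, 2.5, 14.9]
opening: 0.001
grasp_force: 7.6
```

Request:
drive_tool(plan=[{"x":0,"y":0,"z":0.02,"ax":0,"ay":0,"az":0,"hand":0},{"x":0,"y":0,"z":0.03,"ax":0,"ay":0,"az":0,"hand":0},{"x":0,"y":0,"z":0.03,"ax":0,"ay":0,"az":0,"hand":0}])

```text
clock: 10.4
eef_pos: [572.0, -232.2, 194.9]
tcp_rot: [-3.141, -0.003, -0.448]
contact_force: [-7.9, 2.8, 26.0]
opening: 0.004
grasp_force: 13.1
```

The head is on its stop: the force rose to 26 N with no further travel. I'll release it and retreat.

Request:
drive_tool(plan=[{"x":0,"y":0,"z":-0.1,"ax":0,"ay":0,"az":0,"hand":0},{"x":0,"y":0,"z":-0.25,"ax":0,"ay":0,"az":0,"hand":0},{"x":0,"y":0,"z":-0.5,"ax":0,"ay":0,"az":0,"hand":0},{"x":0,"y":0,"z":-1.0,"ax":0,"ay":0,"az":0,"hand":0},{"x":0,"y":0,"z":-1.6,"ax":0,"ay":0,"az":0,"hand":0},{"x":-1,"y":0,"z":-2.0,"ax":0,"ay":0,"az":0,"hand":0},{"x":-2,"y":0,"z":-2.0,"ax":0,"ay":0,"az":0,"hand":0},{"x":-2.8,"y":0,"z":-2.0,"ax":0,"ay":0,"az":0,"hand":0}])

```text
clock: 11.2
eef_pos: [443.2, -170.5, 292.0]
tcp_rot: [-3.142, 0.0, -0.448]
contact_force: [0.1, 0.5, 0.8]
opening: -0.0
grasp_force: 0.0
```

Request:
drive_tool(plan=[{"x":-0.8,"y":0,"z":0,"ax":0,"ay":0,"az":0,"hand":0},{"x":-1.6,"y":0,"z":0,"ax":0,"ay":0,"az":0,"hand":0},{"x":-1.8,"y":0,"z":0,"ax":0,"ay":0,"az":0,"hand":0},{"x":-1.8,"y":0,"z":0,"ax":0,"ay":0,"az":0,"hand":0},{"x":-1.8,"y":0,"z":0,"ax":0,"ay":0,"az":0,"hand":0}])

```text
clock: 11.7
eef_pos: [365.1, -132.8, 292.2]
tcp_rot: [-3.141, -0.001, -0.448]
contact_force: [-1.2, 0.1, 0.0]
opening: -0.001
grasp_force: 0.0
```

```bash
python3 - <<'E'
from h import *
s=monitor.sense();print(s['clock'],s['eef_pos'],s['contact_force'])
a=save('top','pics/t6.png');b=save('scene','pics/s6.png')
A=cv2.imread('pics/t6.png')[160:260,225:325];B=cv2.imread('pics/s6.png')[150:250,235:335]
A=cv2.resize(A,(400,400),interpolation=2);B=cv2.resize(B,(400,400),interpolation=2)
cv2.imwrite('pics/c7.png',np.hstack([A,B]))
E
```

```text
11.7 [ 365.05914896 -132.80054587  292.23337356] [-1.15669885  0.06466038  0.01026882]
```

View pics/c7.png

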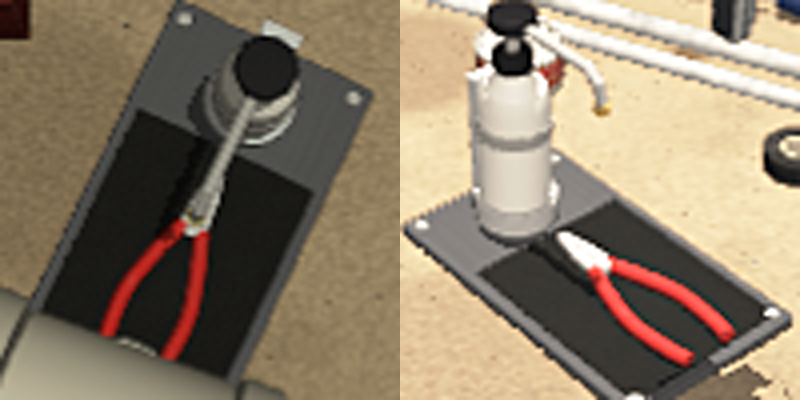

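The pump head is back up, with its top at crop (515,15). The pliers haven't moved: joint at (197,222) in the top view, right under the spout tip.

```bash
python3 -c "
from rig import r;print(r.sign_off())"
```

```text
the job is handed in; nothing more can be done
None
```

The pliers lie flat on the drip board with their pivot within about 2 mm of straight under the spout tip; after I let go of them, the pump was pressed to its stop and sprang back up, and the job was handed in at about 12 s of the 54 s allowed.

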